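# Set a rotary sample stage to its scale line and clamp it

## Robot

A 6-joint arm with a two-finger parallel gripper is mounted at the origin on a cart in front of the work surface, level with it; the furniture and walls round the work are solid. World frame = base frame: x ahead of the robot, y to its left, z up, the work surface at z = 0. Lengths are in m, angles in rad, forces in N, time in s.
With the tool pointing down it reaches from about 0.35 to 0.775 m from the base axis. Payload 7.3 kg.
Tool frame: the origin (TCP) lies at the very end of the fingers, on their centre line; the grasp point (between the pads) lies 19 mm behind it; z points along the fingers, y is the line along which they close (so a half turn about z gives the same grasp; the last joint's range is limited). The gripper opens to 92 mm and grips with 3 to 60 N. Pads are 19 mm wide; open, the fingers measure 130 mm over their backs; the gripper's body (75 mm by 190 mm) begins 47 mm behind the grasp point.
Start: joints at [-1.397, 0.342, 1.524, -0, 1.275, -0.146], TCP at [0.165, -0.498, 0.227] pointing down, gripper open.
Joint ranges: [-2.53, 2.53], [-0.77, 2.02], [0.04, 2.7], [-1, 4.14], [0.28, 2.66], [-3.11, 3.11]. Speed limits (rad/s): [2.57, 2.57, 3.14, 3.14, 3.14, 3.14].

## Interface

Orientations are given as [roll, pitch, yaw] about the fixed x, y, z axes, in that order (R = Rz(yaw) Ry(pitch) Rx(roll)).
In Python, from cell import robot gives the robot as it stands.
- The arm moves only by the tool apply_moves, never from a script. Its argument "motion" is text: rows parted by semicolons, each of 7 numbers parted by spaces: the opening in per cent of the stroke, from 0 (shut) to 100 (fully open), then the shift along the tool's x, y, z in cm, then the turn, a rotation vector about the tool's x, y, z in rad. A call has 1 to 20 rows; each row shifts and turns the commanded pose from where the row before left it, along the tool's axes as they then stand; what a row does not reach is not made up. A row lasts 1/8 s, in which the tool goes at most 62.5 mm and 10.7 degrees, less where a joint would pass 70% of its speed; a pose out of reach is approached as far as the arm can. A call with a gripper value outside its range is refused whole. The fingers move at their own pace and stop on an object; "force" is the grip in N (left out, the last holds). Time passes only in rows, so rows that do not move let the fingers close. It gives the time, the measured TCP pose, the force, the opening and the grip force at its end, in the units of the state.
- robot.observe(): the state, without advancing time (a new reading comes with each control period).
- robot.read_camera(name): name is "scene" or "top" or "wrist"; returns a dict with "img" (384x512x3 uint8, red, green, blue), "fovy" (degrees; the focal length in pixels is half the picture's height over the tangent of half this angle, whatever the lens; pixels are square), "cx", "cy" (the principal point, pixels), "R" (3x3) and "t" (3): a world point X has camera coordinates R X + t; the wrist camera has in their place "hand_eye" (4x4, takes a point from camera to tool coordinates, whose origin is the TCP and whose axes are the flange's). Camera axes: x right, y down, z forward; pixel columns grow to the right and rows downward; lengths in m; the calibration is good to about 2 mm. A picture is of the moment at which its call begins: read the wrist's pose just before it. There is no depth.
- robot.hand_in(): hands the job in; it is judged then, once.
Trained networks look in a picture, given as the dict that the camera call returned (one of the last four; its "shot" number tells which), for a name from the list of things; names that differ only in an ending like _2 or _b are one class to them, and where a whole thing is asked for, a point or a joint stands for the part that bears it (a point fixed in the world has none). Each returns a list of dicts, best first, with "score" (0 to 1); they miss things now and then, are a little off and sometimes report something else, mostly with a low value. They report only what shows in the picture. A call takes as long as a camera call. They do not tell look-alikes from the thing itself.
- robot.search_frame(target, picture): "centre" ([x, y, z] in m, in world coordinates, good to about 4 mm: the middle of the surface that is visible of it).
- robot.trace(target, picture): "pixels" (384x512 bool, what is visible of it).
The state is a dict: "time": time; "qpos": joint angles; "qvel": joint speeds; "joint_efforts": joint torques, N m; "tool_pos": TCP position; "tool_rot": TCP orientation; "contact_force": force on the tool from outside, world axes, zero at the start; "torque": the same for the moment, N m; "opening": finger opening in m; "grip_force": force on a finger pad.
Only numpy, scipy, OpenCV 4.12 (cv2) and the standard library are available. Lean on these libraries where they do the work, as an engineer would, in place of code of your own. Each camera call takes 0.05 s, during which the arm holds its last target. There are 200 camera calls.

## Task

Turn the dial of the rotary sample stage by pushing one of its two upright finger posts with a fingertip, until the dial's index line meets the one long line of the scale ring around it; then push the clamp tab beside the dial fully home towards the dial, so that the setting stays. Only push, pinch and lift nothing: the black-capped vial stays standing in its seat on the dial, the scale ring is not turned, and everything else on the worktop stays where it is.

Things in the scene. Friction and masses are not known exactly. Their poses are not given: they have to be found in the camera images.
- stage: Rotary sample stage, a fixed grey round base 194 mm in diameter and 14 mm thick with a tongue on its +y side (to y = +175 mm, 70 mm wide) that carries the clamp. Origin under the dial's axis on the worktop; z up, -x is its front (towards the robot, within about 0.4 rad). Heights above the worktop: base top 14 mm, scale ring top 28 mm (radius 91 mm), dial top 30 mm (radius 73 mm), finger posts' tops 72 mm.
- dial (a joint): Angle of the dial about the upright axis of the stage, rad, growing counter-clockwise seen from above; at 0 the index line points to the stage's -x, one post stands at -y and the other at +y. Range -1.5 to 1.5. It starts negative, so it has to be turned counter-clockwise by 0.4 to 1.5 rad. It stays where it is left; about 0.08 N m of friction (1.4 N at a post), little inertia.
- scale_ring (a joint): Angle of the scale ring about the same axis, rad, counter-clockwise positive; at 0 its long line points to the stage's -x. The lines are aligned when dial and scale_ring have the same value. The ring is stiff (1 N m) and must stay as it is.
- clamp (a joint): Travel of the clamp tab towards the dial (along the stage's -y), m: near 0 (0 to 0.003) at the start, 0.018 fully home against its stop. Slides with about 2 N of friction and stays where it is left.
- dial_mark (a point): Outer end of the dial's dark index line (4 mm wide, radial, from 40 to 73 mm radius) at the dial's rim, 30 mm above the worktop.
- scale_line (a point): Inner end of the long dark line of the scale ring (4 mm wide, 16 mm long, the other lines are 1 mm wide and 6 mm long and 10 degrees apart), given at 73 mm radius and 30 mm height, so that it coincides with dial_mark when the lines meet.
- post_right (a point): Centre of the top of a finger post on the dial: upright steel pin 12 mm in diameter (with a collar 18 mm in diameter, 4 mm high at its foot), 42 mm high above the dial, at 60 mm radius, 90 degrees from the index line, on the stage's -y side at dial angle 0. Pushing it away from the robot turns the dial counter-clockwise.
- post_left (a point): The same point of the like post on the opposite (+y) side of the dial.
- clamp_face (a point): Middle of the outer (+y) face of the clamp tab, to be pushed towards the dial: black upright tab 36 mm wide (stage x), 12 mm thick (stage y), its top 61 mm above the worktop; this point lies 50 mm above the worktop and, with the clamp open, 148 mm to +y of the dial's axis. The tab's sled below is 30 mm long and 25 mm high and stands 5 mm out from under the outer face.
- sample_vial: Small clear vial with a black cap, 32 mm in diameter, 50 mm high, standing loose in a shallow ring seat (6 mm deep, 2 mm of play) at the middle of the dial; its top is 80 mm above the worktop. Origin at the centre of its underside.
- near_jar: Bystander, loose: clear jar with white lid, 43 mm in diameter, 58 mm high, right of the stage. Origin at the centre of its underside.
- near_vial: Bystander, loose: clear vial with black cap, 25 mm in diameter, 58 mm high, standing on the worktop behind the stage to the left. Origin under its centre.
- boat: Bystander, loose: white weighing boat 67 x 67 x 16 mm, left of the stage. Origin under its centre.
- pen: Bystander, loose: marker pen 133 mm long, 12 mm thick, lying left of the stage. Origin under its centre.
- jar_a: Bystander, loose: squat jar with white lid, 50 mm in diameter, 66 mm high, far right. Origin under its centre.
- jar_b: Bystander, loose: jar with white lid, 52 mm in diameter, 82 mm high, far right. Origin under its centre.
Not all that is in view belongs to the job. What is shaped like the sample_vial but orange or yellow is not meant.

How it is judged:
By the outcome, as a careful person would: the job done as asked, in the order asked, and still so for the second after the job is handed in, with the robot touching nothing.
It also fails if it takes over 48 s, if anything falls off the work surface, if the arm or the gripper's body presses on something with over 40 N, if the wrist force passes 120 N, or if a joint passes its speed limit or range.

## Working session

There is one attempt and no reset: what is moved stays moved. The work goes in short steps, Python scripts to look and compute and a tool call to move; the robot and the scene stay as the last step left them, time stands still between calls to the robot, and variables do not carry over. Pictures are saved under pics/ and viewed, at most 10 in all, crops included, and the job is handed in when it is done.

Besides the shell and the picture viewer there is one more tool, called after "Emit:" as name(argument=value, ...) on one line, values as JSON. apply_moves: Moves the arm, as the interface text tells. Its arguments: {"type":"object","properties":{"motion":{"type":"string"},"force":{"type":"number"}},"required":["motion"]}

```bash
mkdir -p pics; cat > h.py <<'E'
import numpy as np, cv2
from cell import robot
def K(p):
    f=p["img"].shape[0]/2/np.tan(np.radians(p["fovy"])/2); return f,p["cx"],p["cy"]
def ray(p,u,v,z):
    f,cx,cy=K(p); R=np.array(p["R"]);t=np.array(p["t"])
    d=R.T@np.array([(u-cx)/f,(v-cy)/f,1]); o=-R.T@t
    return o+d*(z-o[2])/d[2]
def proj(p,X):
    f,cx,cy=K(p); c=np.array(p["R"])@np.array(X)+np.array(p["t"]); return c[0]/c[2]*f+cx,c[1]/c[2]*f+cy
def save(p,n): cv2.imwrite("pics/"+n,cv2.cvtColor(p["img"],cv2.COLOR_RGB2BGR))
E
python3 - <<'E'
from h import *
s=robot.observe();print(s["tool_pos"],s["tool_rot"],s["time"])
for c in("top","scene"):
    p=robot.read_camera(c);save(p,c+"1.png")
    print(c,K(p),-np.array(p["R"]).T@np.array(p["t"]))
    for n in("stage","dial_mark","scale_line","post_right","post_left","clamp_face","sample_vial","near_jar","near_vial","boat","pen","jar_a"):
        print(n,[(np.round(d["centre"],3),round(d["score"],2)) for d in robot.search_frame(n,p)[:3]])
E
```

```text
[ 0.16499881 -0.49795457  0.22604637] [-3.14002913e+00 -2.56646622e-04  3.19783189e-01] 0.0
top (np.float64(393.54185770017955), 253.03590350602354, 195.2007555879389) [ 0.43547161 -0.15020989  1.30957349]
stage [(array([ 0.519, -0.12 ,  0.026]), 0.62)]
dial_mark [(array([ 0.526, -0.14 ,  0.027]), 0.67), (array([ 0.525, -0.141,  0.033]), 0.28)]
scale_line [(array([ 0.517, -0.119,  0.024]), 0.39)]
post_right [(array([ 0.53 , -0.14 ,  0.031]), 0.93)]
post_left [(array([ 0.523, -0.136,  0.029]), 0.92)]
clamp_face [(array([ 0.5  , -0.002,  0.022]), 0.41)]
sample_vial [(array([ 0.683, -0.218,  0.048]), 0.53)]
near_jar [(array([ 0.565, -0.277,  0.052]), 0.59)]
near_vial [(array([ 0.609, -0.05 ,  0.055]), 0.59)]
boat [(array([0.496, 0.249, 0.005]), 0.85)]
pen [(array([0.389, 0.289, 0.007]), 0.45)]
jar_a [(array([ 0.443, -0.53 ,  0.079]), 0.62), (array([ 0.602, -0.513,  0.066]), 0.6), (array([ 0.609, -0.053,  0.056]), 0.55)]
scene (np.float64(380.57410939194403), 252.47374537519798, 197.65761422584367) [0.08387639 0.68161249 0.84230939]
stage [(array([ 0.502, -0.087,  0.025]), 0.75)]
dial_mark [(array([ 0.519, -0.124,  0.03 ]), 0.8)]
scale_line [(array([ 0.502, -0.09 ,  0.031]), 0.74)]
post_right [(array([ 0.511, -0.12 ,  0.032]), 0.87), (array([ 0.6  , -0.501,  0.045]), 0.37)]
post_left [(array([ 0.513, -0.118,  0.032]), 0.93)]
clamp_face [(array([0.5  , 0.013, 0.04 ]), 0.57)]
sample_vial [(array([ 0.502, -0.096,  0.03 ]), 0.64)]
near_jar [(array([ 0.558, -0.264,  0.048]), 0.75)]
near_vial []
boat [(array([0.5  , 0.242, 0.004]), 0.62)]
pen [(array([0.384, 0.291, 0.007]), 0.65)]
jar_a [(array([ 0.599, -0.499,  0.047]), 0.8)]
```

```bash
python3 - <<'E'
import cv2
a=cv2.imread("pics/top1.png");b=cv2.imread("pics/scene1.png")
cv2.imwrite("pics/topc.png",cv2.resize(a[80:240,170:330],(600,600)[:2],interpolation=cv2.INTER_CUBIC))
E
```

```text
(no output)
```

View pics/topc.png

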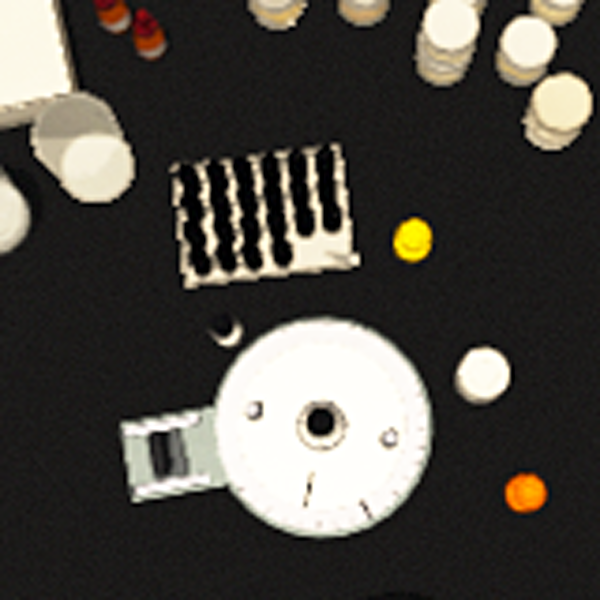

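View pics/scene1.png

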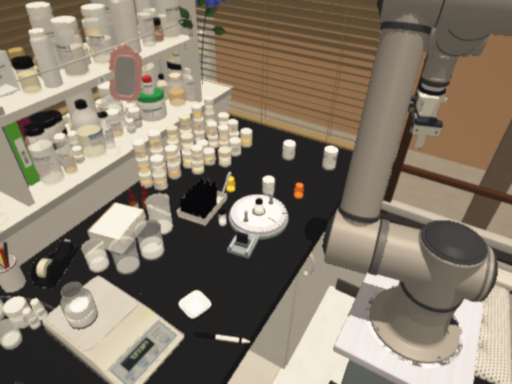

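The top crop shows the dial centred at about (323,427). The index line is at (310,490), the long scale line at (366,509), the posts at (255,409) and (389,438), and the clamp tab at (168,452). Next I'll convert these to world coordinates.

```bash
python3 - <<'E'
from h import *
p=robot.read_camera("top")
g=p["img"].astype(int).mean(2)
def full(u,v): return 170+(u+.5)/3.75-.5, 80+(v+.5)/3.75-.5
for n,(u,v),z in [("centre_ring",(323,427),.028),("idx_in",(312,475),.03),("idx_out",(306,508),.03),("sl_in",(362,500),.03),("sl_out",(371,517),.028),
  ("postL",(254,408),.072),("postR",(390,437),.072),("clampL",(150,453),.061),("clampR",(186,450),.061),("vial",(320,422),.08),("nearvial",(224,325),.058),("jar",(484,375),.058),("orange",(526,493),.05),("tongueNL",(133,500),.014),("tongueFL",(121,424),.014)]:
    print(n,np.round(ray(p,*full(u,v),z),4))
# ellipse of ring
m=(g>120).astype(np.uint8); c0=full(323,427)
c,_=cv2.findContours(m,cv2.RETR_EXTERNAL,cv2.CHAIN_APPROX_NONE)
c=max([k for k in c if cv2.pointPolygonTest(k,c0,False)>0],key=len)[:,0,:]
W=np.array([ray(p,*q,.014) for q in c])[:,:2]
from scipy.optimize import least_squares
sel=W[W[:,1]<-.05-.02]
r=least_squares(lambda x:np.hypot(*(sel-x[:2]).T)-x[2],[.44,-.15,.095],loss="soft_l1",f_scale=.002).x;print("circ",r)
x0,y0=map(int,full(290,465));x1,y1=map(int,full(385,528))
print(x0,y0);print(g[y0:y1+1,x0:x1+1].astype(int))
E
```

```text
centre_ring [ 0.5242 -0.1362  0.028 ]
idx_in [ 0.4825 -0.126   0.03  ]
idx_out [ 0.454  -0.1204  0.03  ]
sl_in [ 0.4602 -0.169   0.03  ]
sl_out [ 0.4454 -0.1766  0.028 ]
postL [ 0.5381 -0.0788  0.072 ]
postR [ 0.5118 -0.1928  0.072 ]
clampL [0.5022 0.0107 0.061 ]
clampR [ 0.5042 -0.02    0.061 ]
vial [ 0.5248 -0.1343  0.08  ]
nearvial [ 0.6109 -0.0532  0.058 ]
jar [ 0.5642 -0.2741  0.058 ]
orange [ 0.4636 -0.3083  0.05  ]
tongueNL [0.4635 0.032  0.014 ]
tongueFL [0.5307 0.0422 0.014 ]
circ [ 0.52497558 -0.13488641  0.09488838]
246 203
[[253 253 253 253 253 253 253 253 253 253 253 254 253 253 253 253 253 253
  253 253 253 253 253 253 253 253 253]
 [253 253 253 253 253 254 253 253 254 253 253 253 253 253 253 253 253 253
  253 253 253 253 253 253 253 253 253]
 [253 253 253 253 254 254 250 245 253 254 253 253 253 253 253 253 253 253
  253 253 253 253 253 253 253 253 253]
 [253 253 253 253 254 254 230 202 253 254 253 253 253 253 253 253 253 253
  253 253 253 253 254 253 253 253 254]
 [253 253 253 253 254 253 201 232 255 254 253 253 253 253 253 253 253 253
  253 253 253 253 253 253 253 254
[... 775 characters left out ...]
 250 252 251 251 250]
 [251 251 251 251 242 223 251 254 253 253 253 253 254 252 243 239 247 251
  251 254 234  70 219 254 252 252 237]
 [251 251 251 251 251 252 252 251 248 245 246 246 250 251 251 250 250 249
  250 252 248 163 193 252 253 246 214]
 [250 251 251 251 251 251 251 251 251 251 251 251 251 250 250 250 250 249
  249 251 254 235 133 214 233 197 182]
 [245 253 251 250 250 251 251 251 247 248 251 251 249 248 249 250 251 243
  243 252 251 240 175 174 192 144  55]
 [241 252 251 246 245 252 252 252 230 218 252 251 246 243 250 252 252 244
  243 248 231 214 198 160  75  26  17]
 [203 207 228 238 241 250 250 251 232 226 252 251 250 241 238 250 250 240
  221 196 188 179 130  49  16  17  23]]
```

Emit:
apply_moves(motion="0 0 0 0 0 0 0.16; 0 0 0 0 0 0 0.16; 0 2.5 -2.5 0 0 0 0; 0 2.5 -2.5 0 0 0 0; 0 2.5 -2.5 0 0 0 0; 0 2.5 -2.5 0 0 0 0; 0 2.5 -2.5 0 0 0 0; 0 2.5 -2.5 0 0 0 0; 0 2.5 -2.5 0 0 0 0; 0 2.5 -2.5 0 0 0 0; 0 2.5 -2.5 0 0 0 0; 0 2.5 -2.5 0 0 0 0; 0 2.5 -2.5 0 0 0 0; 0 2.5 -2.5 0 0 0 0; 0 0 0 0 0 0 0", force=20)

```text
time: 3.22
tool_pos: [0.4662, -0.197, 0.2266]
tool_rot: [-3.141, -0.0, 0.003]
contact_force: [0.1, 0.4, -0.3]
opening: 0.0002
grip_force: 0.0
```

```bash
cat >> h.py <<'E'
from scipy.spatial.transform import Rotation as Ro
def wrist():
    s=robot.observe(); p=dict(robot.read_camera("wrist")); T=np.eye(4)
    T[:3,:3]=Ro.from_euler("xyz",s["tool_rot"]).as_matrix();T[:3,3]=s["tool_pos"]
    C=T@np.array(p["hand_eye"]); p["R"]=C[:3,:3].T; p["t"]=-C[:3,:3].T@C[:3,3]; return p
E
python3 - <<'E'
from h import *
p=wrist();save(p,"w1.png");print(K(p),-p["R"].T@p["t"])
for X in [(.525,-.1355,.03),(.512,-.193,.072)]: print(proj(p,X))
E
```

```text
(np.float64(301.6819493973387), 254.2899073549825, 192.62989263235818) [ 0.53646736 -0.19738954  0.38517355]
(np.float64(200.2289378228699), np.float64(121.26297876515183))
(np.float64(249.86988342113546), np.float64(135.89872373495837))
```

View pics/w1.png

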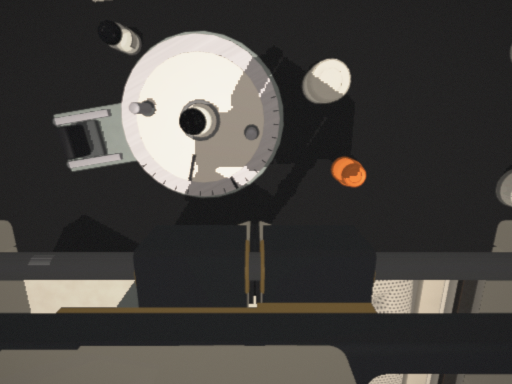

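The wrist view shows the dial centred near (202,116), the right post at (251,131), the index line at (192,168) and the scale line at (235,182). This agrees with the top view to within about 5 mm. Descending in front of the right post.

Emit:
apply_moves(motion="0 0 0 3 0 0 0; 0 0 0 3 0 0 0; 0 0 0 3 0 0 0; 0 0 0 3 0 0 0; 0 0 0 3 0 0 0; 0 0 0 2.8 0 0 0; 0 0.5 0.2 0 0 0 0; 0 0.5 0 0 0 0 0; 0 0.5 0 0 0 0 0; 0 0.5 0 0 0 0 0;0 0 0 0 0 0 0")

```text
time: 4.65
tool_pos: [0.4857, -0.2005, 0.0492]
tool_rot: [3.141, -0.001, 0.0]
contact_force: [0.6, 0.2, -0.3]
opening: 0.0005
grip_force: 0.0
```

```bash
cat > ang.py <<'E'
from h import *
import sys
p=wrist() if sys.argv[1]=="wrist" else robot.read_camera("top"); save(p,sys.argv[2])
# unwrap by world polar coords about centre, print dark angles
C=np.array([float(sys.argv[3]),float(sys.argv[4])])
g=p["img"].astype(np.float32).mean(2)
th=np.radians(np.arange(-60,61,.25))
def prof(rs,z):
    out=[]
    for a in th:
        uv=np.array([proj(p,(C[0]-r*np.cos(a),C[1]-r*np.sin(a),z)) for r in rs],np.float32)
        out.append(cv2.remap(g,uv[:,:1],uv[:,1:],cv2.INTER_LINEAR).mean())
    return np.array(out)
for n,rs,z in(("dial",np.arange(.045,.069,.002),.03),("ring",np.arange(.077,.087,.002),.028)):
    q=prof(rs,z);b=cv2.medianBlur(q.astype(np.float32).reshape(-1,1),5).ravel();med=np.array([np.median(q[max(0,i-30):i+30]) for i in range(len(q))]);d=np.clip(med-q,0,None)
    i=d.argmax();w=slice(max(0,i-14),i+15);print(n,"a=%.4f"%((th[w]*d[w]).sum()/d[w].sum()),"depth",d[i],"others",[(round(th[j],2),int(d[j])) for j in np.argsort(-d)[:40] if abs(j-i)>14][:3])
E
python3 ang.py top t2.png .525 -.1355; python3 -c "
from h import *
p=robot.read_camera('top');d=robot.observe();print(d['contact_force'])"
```

```text
dial a=-0.5377 depth 9.259926 others [(np.float64(0.15), 7), (np.float64(0.16), 7), (np.float64(0.16), 6)]
ring a=-0.2343 depth 54.25557 others [(np.float64(-0.59), 29), (np.float64(-0.6), 28), (np.float64(0.59), 28)]
[-0.90454686 -0.31542097 -0.52433591]
```

```bash
python3 ang.py wrist w2.png .525 -.1355; python3 -c "
import cv2,numpy as np
a=cv2.imread('pics/t2.png')[80:280,130:380];b=cv2.imread('pics/w2.png')
a=cv2.resize(a,(480,384));b=b
cv2.imwrite('pics/c2.png',cv2.resize(np.hstack([a,b[:,:]]),(800,310)))"
```

```text
dial a=-0.2351 depth 27.791431 others [(np.float64(1.06), 5), (np.float64(1.06), 2), (np.float64(-0.36), 2)]
ring a=-0.9326 depth 26.392502 others [(np.float64(-0.23), 13), (np.float64(-0.23), 12), (np.float64(-0.24), 10)]
```

View pics/c2.png

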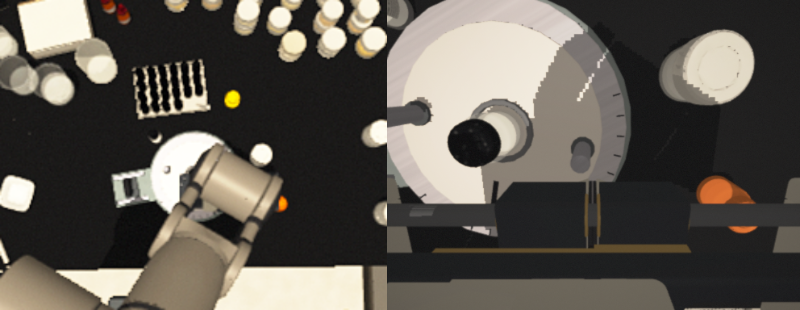

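The arm occludes the top view. In the wrist view the right post sits just ahead of the fingers, around (580,150) in the composite. I'll push about 80% of the way, back off, lift and look.

Emit:
apply_moves(motion="0 0.5 0 0 0 0 0; 0 0.5 0 0 0 0 0; 0 0.4 0 0 0 0 0; 0 0.4 0 0 0 0 0; 0 0.4 0 0 0 0 0; 0 0.4 0 0 0 0 0; 0 0.4 0 0 0 0 0; 0 0.4 0 0 0 0 0; 0 0.3 0 0 0 0 0; 0 0.3 0 0 0 0 0; 0 0.2 0 0 0 0 0; 0 0.2 0 0 0 0 0; 0 0 0 0 0 0 0; 0 -2 0 0 0 0 0; 0 -3 0 0 0 0 0;0 0 0 -5 0 0 0;0 0 0 -5 0 0 0;0 -2 0 -5 0 0 0; 0 -2 0 0 0 0 0;0 0 0 0 0 0 0")

```text
time: 7.3
tool_pos: [0.4389, -0.2009, 0.1997]
tool_rot: [3.14, -0.002, -0.001]
contact_force: [0.8, -0.1, 0.2]
opening: 0.0007
grip_force: 0.0
```

```bash
python3 ang.py wrist w3.png .525 -.1355
```

```text
dial a=0.3417 depth 95.66057 others [(np.float64(-0.11), 5), (np.float64(-0.1), 5), (np.float64(-0.1), 4)]
ring a=0.4784 depth 79.94968 others [(np.float64(-0.58), 25), (np.float64(-0.58), 25), (np.float64(-0.59), 24)]
```

View pics/w3.png

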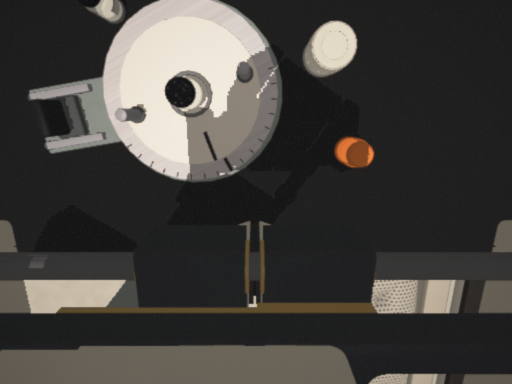

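The index line, (207,133) to (214,160), is now just short of the long scale line, (225,158) to (231,168). The vial is still in its seat. Measured gap is about 0.137 rad, which needs a further 7.5 mm of push.

Emit:
apply_moves(motion="0 2.5 0 4 0 0 0; 0 2.5 0 4 0 0 0; 0 0 0 4 0 0 0; 0 0 0 3 0 0 0; 0 1 0 0 0 0 0; 0 1 0 0 0 0 0; 0 1 0 0 0 0 0; 0 0.6 0 0 0 0 0; 0 0.4 0 0 0 0 0; 0 0.3 0 0 0 0 0; 0 0.2 0 0 0 0 0; 0 0.2 0 0 0 0 0; 0 0.1 0 0 0 0 0; 0 0 0 0 0 0 0; 0 -2 0 0 0 0 0; 0 -3 0 0 0 0 0;0 0 0 -5 0 0 0;0 0 0 -5 0 0 0;0 -4 0 -5 0 0 0;0 0 0 0 0 0 0")

```text
time: 9.85
tool_pos: [0.4488, -0.2019, 0.2019]
tool_rot: [3.136, -0.008, -0.001]
contact_force: [0.7, -1.0, -0.3]
opening: 0.0004
grip_force: 0.0
```

```bash
for c in ".525 -.1355" ".527 -.1355" ".525 -.1335"; do python3 ang.py wrist w4.png $c; done; python3 -c "
import cv2
a=cv2.imread('pics/w4.png')[0:200,90:290];cv2.imwrite('pics/w4c.png',cv2.resize(a,(600,600),interpolation=cv2.INTER_CUBIC))"
```

```text
dial a=0.4841 depth 96.1785 others [(np.float64(-1.01), 58), (np.float64(-1.01), 57), (np.float64(-1.0), 56)]
ring a=0.4809 depth 75.44847 others [(np.float64(-0.23), 27), (np.float64(-0.23), 26), (np.float64(-0.58), 25)]
dial a=0.4669 depth 95.74458 others [(np.float64(-0.97), 36), (np.float64(-0.98), 35), (np.float64(-0.97), 35)]
ring a=0.4709 depth 75.17621 others [(np.float64(-0.23), 13), (np.float64(-0.57), 12), (np.float64(-0.22), 12)]
dial a=0.5156 depth 94.95212 others [(np.float64(-1.05), 41), (np.float64(-0.99), 40), (np.float64(-0.99), 40)]
ring a=0.5041 depth 74.188156 others [(np.float64(-0.57), 39), (np.float64(-0.56), 36), (np.float64(-0.57), 33)]
```

View pics/w4c.png

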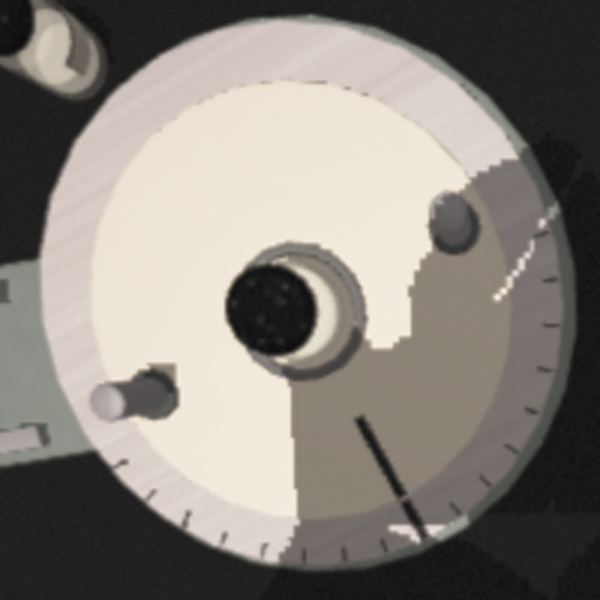

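The index line now runs straight into the long scale line, joining near (405,497). I'll confirm close to the rim, where the result hardly depends on the centre estimate, and get the clamp approach numbers.

```bash
sed -e 's/np.arange(.045,.069,.002)/np.arange(.062,.072,.002)/' -e 's/np.arange(.077,.087,.002)/np.arange(.075,.083,.002)/' ang.py > ang2.py
for c in ".525 -.1355" ".527 -.1355" ".525 -.1335"; do python3 ang2.py wrist w5.png $c; done
python3 - <<'E'
from h import *
s=robot.observe();print(s["tool_pos"])
p=wrist()
m=[np.array(d["centre"]).round(4) for d in robot.search_frame("clamp_face",p)[:2]];print(m)
C=np.array([.525,-.1355]);y=np.array([-np.sin(.16),np.cos(.16)])
for d in(.148,.185): print(C+y*d, proj(p,[*(C+y*d),.061]))
E
```

```text
dial a=0.4830 depth 97.28291 others [(np.float64(-1.05), 73), (np.float64(-1.04), 73), (np.float64(-1.04), 72)]
ring a=0.4832 depth 78.78844 others [(np.float64(-0.23), 14), (np.float64(-0.23), 14), (np.float64(-0.22), 12)]
dial a=0.4689 depth 98.94519 others [(np.float64(-1.05), 61), (np.float64(-1.04), 61), (np.float64(-1.04), 60)]
ring a=0.4696 depth 75.11673 others [(np.float64(-0.08), 5), (np.float64(-0.09), 4), (np.float64(-0.09), 4)]
dial a=0.5102 depth 98.96029 others [(np.float64(-1.05), 61), (np.float64(-1.04), 58), (np.float64(-1.04), 55)]
ring a=0.5044 depth 78.12103 others [(np.float64(-0.92), 17), (np.float64(-0.92), 16), (np.float64(-0.21), 15)]
[ 0.44811128 -0.20025968  0.19620338]
[array([ 5.037e-01, -1.000e-04,  3.580e-02])]
[0.50142091 0.01060964] (np.float64(32.78501287702758), np.float64(128.8465819873829))
[0.49552613 0.04713705] (np.float64(-4.089831918825979), np.float64(135.05285187200178))
```

Aligned to within about 0.003 rad. Moving over to the clamp's outer side.

Emit:
apply_moves(motion="0 0.8 -4.1 0 0 0 0; 0 0.8 -4.1 0 0 0 0; 0 0.8 -4.1 0 0 0 0; 0 0.8 -4.1 0 0 0 0; 0 0.8 -4.1 0 0 0 0; 0 0.8 -4.1 0 0 0 0; 0 0 0 0 0 0 -0.16; 0 0 0 4 0 0 0; 0 0 0 4 0 0 0; 0 0 0 2 0 0 0; 0 0 0 0 0 0 0;0 0 0 0 0 0 0")

```text
time: 11.75
tool_pos: [0.4968, 0.0456, 0.098]
tool_rot: [3.141, -0.001, 0.16]
contact_force: [0.0, -0.1, -0.0]
opening: 0.0007
grip_force: 0.0
```

```bash
python3 - <<'E'
from h import *
p=wrist();save(p,"w6.png");print(robot.observe()["tool_pos"])
for X in [(.5014,.0106,.05),(.5014,.0106,.061),(.525,-.1355,.03)]: print(proj(p,X))
E
```

```text
[0.49690534 0.04552594 0.09834955]
(np.float64(302.00004972230573), np.float64(213.1793922770618))
(np.float64(304.4505964839231), np.float64(218.39472049892055))
(np.float64(486.1172914163633), np.float64(205.10351262295904))
```

View pics/w6.png

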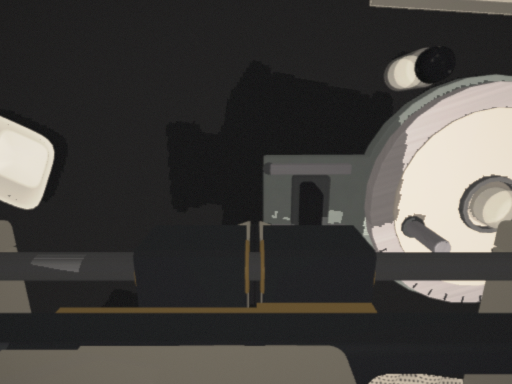

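The tab sits at about (310,200), right of the fingers as expected. The alignment is untouched. Descending and pushing.

Emit:
apply_moves(motion="0 0 0 2 0 0 0; 0 0 0 2 0 0 0; 0 0 0 1.6 0 0 0; 0 0 0.5 0 0 0 0; 0 0 0.5 0 0 0 0; 0 0 0.3 0 0 0 0; 0 0 0.3 0 0 0 0; 0 0 0.3 0 0 0 0; 0 0 0.3 0 0 0 0; 0 0 0.2 0 0 0 0; 0 0 0.2 0 0 0 0; 0 0 0.2 0 0 0 0; 0 0 0.2 0 0 0 0; 0 0 0 0 0 0 0")

```text
time: 13.55
tool_pos: [0.5009, 0.0156, 0.0414]
tool_rot: [3.141, 0.0, 0.16]
contact_force: [0.2, 0.8, 0.4]
opening: 0.0004
grip_force: 0.2
```

Emit:
apply_moves(motion="0 0 0.1 0 0 0 0; 0 0 0.1 0 0 0 0; 0 0 0.1 0 0 0 0")

```text
time: 13.92
tool_pos: [0.5012, 0.013, 0.0414]
tool_rot: [-3.142, 0.0, 0.16]
contact_force: [0.1, 1.8, 0.1]
opening: 0.0002
grip_force: 1.0
```

Emit:
apply_moves(motion="0 0 0.15 0 0 0 0; 0 0 0.15 0 0 0 0; 0 0 0.1 0 0 0 0")

```text
time: 14.3
tool_pos: [0.5016, 0.0104, 0.0414]
tool_rot: [-3.139, 0.0, 0.159]
contact_force: [-0.4, 13.9, 2.2]
opening: 0.0004
grip_force: 6.8
```

Emit:
apply_moves(motion="0 0 0.1 0 0 0 0; 0 0 0 0 0 0 0")

```text
time: 14.55
tool_pos: [0.5016, 0.0104, 0.0415]
tool_rot: [-3.138, 0.0, 0.159]
contact_force: [-0.3, 15.2, 2.1]
opening: 0.0004
grip_force: 7.6
```

It's at the stop: the force rises with no further movement. Retracting and moving back to check.

Emit:
apply_moves(motion="0 0 -0.5 0 0 0 0; 0 0 -2 0 0 0 0; 0 0 0 -4 0 0 0; 0 0 0 -4 0 0 0; 0 0 0 -4 0 0 0; 0 0 0 -4 0 0 0; 0 -2 3 0 0 0 0; 0 -2 4 0 0 0 0; 0 -2 4 0 0 0 0; 0 0 4 0 0 0 0; 0 0 0 0 0 0 0; 0 0 0 0 0 0 0")

```text
time: 16.05
tool_pos: [0.4625, -0.1248, 0.2013]
tool_rot: [-3.141, 0.001, 0.159]
contact_force: [0.2, 0.2, 0.2]
opening: 0.0003
grip_force: 0.0
```

```bash
python3 ang2.py wrist w7.png .525 -.1355; python3 ang.py wrist w7.png .525 -.1355
```

```text
dial a=0.4906 depth 107.798874 others [(np.float64(-1.0), 35), (np.float64(-1.01), 35), (np.float64(-1.0), 35)]
ring a=0.4816 depth 155.23701 others [(np.float64(-0.05), 11), (np.float64(-0.26), 11), (np.float64(-0.26), 11)]
dial a=0.4903 depth 111.84367 others [(np.float64(-1.0), 29), (np.float64(-0.99), 29), (np.float64(-1.0), 29)]
ring a=0.4815 depth 133.18776 others [(np.float64(0.3), 23), (np.float64(0.31), 23), (np.float64(0.31), 22)]
```

View pics/w7.png

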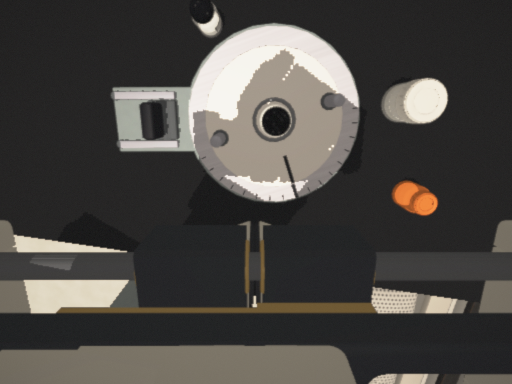

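The index line runs straight into the scale line at about (292,178), to within 0.01 rad. The clamp tab at (153,119) is home, with its face 129 mm from the axis against 130 mm expected. The vial is seated and nothing else has moved.

```bash
python3 -c "
from h import *
print(robot.hand_in())"
```

```text
the job is handed in; nothing more can be done
None
```

I turned the dial until its index line met the long scale line (within about 0.01 rad in the last camera check). I then pushed the clamp tab home against its stop and handed the job in at about 16 s, with the vial still in its seat.

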